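# Fit the nested lids to a desiccant tin, then uncap it and hold the cap

### The arm

A 7-joint arm with a two-finger parallel gripper is mounted at the origin on the work surface. World frame = base frame: x ahead of the robot, y to its left, z up, the work surface at z = 0. Lengths are in m, angles in rad, forces in N, time in s.
With the tool pointing down it reaches from about 0.4 to 0.9 m from the base axis. Payload 5.5 kg.
Tool frame: the origin (TCP) lies on the mounting face of the last link; the fingertips stand 173 mm ahead of it and the grasp point (between the pads) lies ahead of it (grip_depth is the z of the grasp point in the tool frame, in m); z points along the fingers, y is the line along which they close (so a half turn about z gives the same grasp; the last joint's range is limited). The gripper opens to 85 mm and grips with 20 to 120 N. Pads are 22 mm wide; open, the fingers measure 114 mm over their backs; the gripper's body (76 mm by 85 mm) begins 54 mm behind the grasp point. The pads swing forward as they close: fully open they stand 13 mm farther back than shut.
Start: joints at [-0.957, 0.501, -0.427, 1.55, 0.221, 1.138, -0.21], TCP at [0.223, 0.61, 0.405] pointing down, gripper open.
Joint ranges: [-2.88, 2.88], [-0.31, 2.03], [-1.54, 1.56], [0.2, 2.42], [-1.41, 4.55], [0.19, 2.02], [-2.57, 2.57]. Speed limits (rad/s): [2.57, 2.57, 3.14, 3.14, 3.14, 3.14, 3.14].

### API

Orientations are given as a rotation vector (axis times angle).
In Python, from bench import * gives the robot as it stands. Calls block until the motion is done:
- move_pose(position, orientation): joint-space move of the TCP to a pose.
- line_to(position, rotation=None, v=0.15, until_force=None): straight line of the TCP; rotation=None keeps the orientation; v is the mean speed in m/s. With until_force (N) it stops when the force on the tool has changed by that much, and returns True; else False.
- move_joints(angles): joint-space move.
- gripper_to(opening, squeeze=None): finger opening in m; squeeze is the grip in N (None keeps the last); returns when the fingers have stopped.
- sleep(seconds).
- inverse_kinematics(position, orientation): joint angles nearest the present ones, or None.
- camera(name): name is "scene" or "top" or "wrist"; returns the picture (480x640x3 uint8, red, green, blue); there is no depth.
- calibration(name): a dict with "intrinsics" (3x3 intrinsics, pixels), "R" (3x3) and "t" (3): a world point X has camera coordinates R X + t. Camera axes: x right, y down, z forward; pixel columns grow to the right and rows downward; lengths in m; the calibration is good to about 2 mm. The wrist camera is an equidistant fisheye: a pixel r from the principal point sees the ray r / f radians off the axis. A picture is of the moment at which its call begins: read the wrist's pose just before it. calibration takes no time and is no camera call; for the wrist camera it gives the pose at the moment of the call.
A pose or a line that the arm cannot do raises PlanningError and nothing moves.
- sign_off(): hands the job in; it is judged then, once.
Readings, each from a call of its own:
- get_t(): time.
- get_joint_pos(): joint angles.
- get_qd(): joint speeds.
- get_joint_efforts(): joint torques, N m.
- get_position(): TCP position.
- get_tool_rot(): TCP orientation.
- get_ft_force(): force on the tool from outside, world axes, zero at the start.
- get_torque(): the same for the moment, N m.
- get_opening(): finger opening in m.
- get_finger_force(): force on a finger pad.
Only numpy, scipy, OpenCV 4.12 (cv2) and the standard library are available. Lean on these libraries where they do the work, as an engineer would, in place of code of your own. Each camera call takes 0.05 s, during which the arm holds its last target. There are 200 camera calls.

### The job

Put the desiccant tin into service for the film cupboard: take up its two nested lids together by the bright rim of the lower one (the vent lid), lower them gently onto the tin until the vent lid is fully home in the mouth, and let go. Then so that the block can breathe, lift the green outer cap off alone, straight up, leaving the vent lid seated and undisturbed, and finish still holding the cap level and still above the tin, about 10 cm clear of it. Keep the tin standing where it is and leave the other things on the bench alone.

Things in the scene. Friction and masses are not known exactly. Their poses are not given: they have to be found in the camera images.
- tin: cream enamelled tin with a green band, loose, open, standing upright on the bench, 0.4 to 0.8 kg. Origin: centre of its underside, z up. Body 72 mm diameter up to 58 mm height, shoulder sloping in to 66 mm height, then a neck 56 mm outside, 50 mm inside; its rim is 80 mm above the origin. An orange desiccant block inside reaches to 54 mm height.
- vent_lid: inner lid, 120 g, loose, at first on the bench on its plug with the cap on top. Origin: centre of underside, z up. Black plug, 47 mm diameter, 0 to 10 mm; bright rim, 60 mm diameter, 10 to 18 mm; raised perforated plate, 40 mm, 18 to 24 mm. Lifted by its rim it carries the cap. Seated: plug in the tin's neck (1.5 mm clear), rim on the neck, origin 70 mm above the tin's.
- cap: solid green outer cap with a white ring on top, 56 mm diameter, 20 mm high, 80 to 130 g, loose. Origin: centre of underside, z up. A recess below (43 mm diameter, 8 mm deep) drops over the raised plate; it rests freely on the vent lid's rim, origin 18 mm above that of the vent lid, its side 2 mm inside that rim. Grip its side, above the rim, to lift it alone.
- reel: bystander: tin rewind reel lying flat, 150 mm diameter, 20 mm high. Origin: centre of its underside.
- lamp_knob: bystander: dark cast iron lamp adjuster knob lying face down, hub up, 48 mm diameter with fluted edge, 30 mm high. Origin: centre of its underside.
- stopper: bystander: green glass bottle stopper standing on its head, 38 mm diameter, 38 mm high. Origin: centre of its underside.
- gate_spring: bystander: brass gate spring, 70 x 14 mm, about 15 mm high, lying flat. Origin: centre of its underside, x along it.
Not all that is in view belongs to the job. What is shaped like the cap but red is not meant.

How it is judged:
By the outcome, as a careful person would: the job done as asked, in the order asked, and still so for the second after the job is handed in, while the arm keeps its last pose, push and grip.
It also fails if it takes over 45 s, if anything falls off the work surface, if the arm or the gripper's body presses on something with over 40 N, if the wrist force passes 120 N, or if a joint passes its speed limit or range.

## Working session

There is one attempt and no reset: what is moved stays moved. The work goes in short steps, each a Python script; the robot and the scene stay as the last script left them, time stands still between calls to the robot, and variables do not carry over. Pictures are saved under pics/ and viewed, at most 10 in all, crops included, and the job is handed in when it is done.

```bash
mkdir -p pics; ls; python3 - <<'E'
from bench import *
import cv2,numpy as np
for n in ["scene","top"]:
    im=camera(n); cv2.imwrite(f"pics/{n}0.png",im[:,:,::-1]); c=calibration(n); print(n,c)
try: print(grip_depth)
except Exception as e: print(e)
print(get_t(),get_position(),get_tool_rot(),get_opening())
E
```

```text
pics
scene {'intrinsics': array([[478.95149576,   0.        , 313.20899395],
       [  0.        , 478.95149576, 242.32890356],
       [  0.        ,   0.        ,   1.        ]]), 'R': array([[ 1.64474896e-01,  9.86380989e-01,  7.43648823e-04],
       [ 7.32053443e-01, -1.21561483e-01, -6.70313779e-01],
       [-6.61094369e-01,  1.10794180e-01, -7.42077412e-01]]), 't': array([-0.10248639, -0.450176  ,  1.19043099])}
top {'intrinsics': array([[590.13391571,   0.        , 325.96255527],
       [  0.        , 590.13391571, 242.24350396],
       [  0.        ,   0.        ,   1.        ]]), 'R': array([[ 0.16227661, -0.98674131,  0.00280875],
       [-0.96570599, -0.15940058, -0.2049473 ],
       [ 0.20267768,  0.03054572, -0.97876898]]), 't': array([-0.07379485,  0.63782962,  0.97269557])}
0.1547
0.1 [0.22327944 0.61011477 0.40378387] [-5.48032391e-01 -3.09300861e+00  2.63010715e-03] 0.08546203382880545
```

View pics/scene0.png

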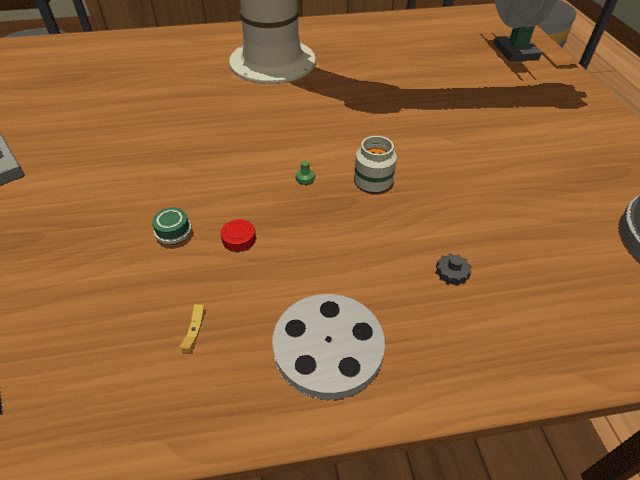

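View pics/top0.png

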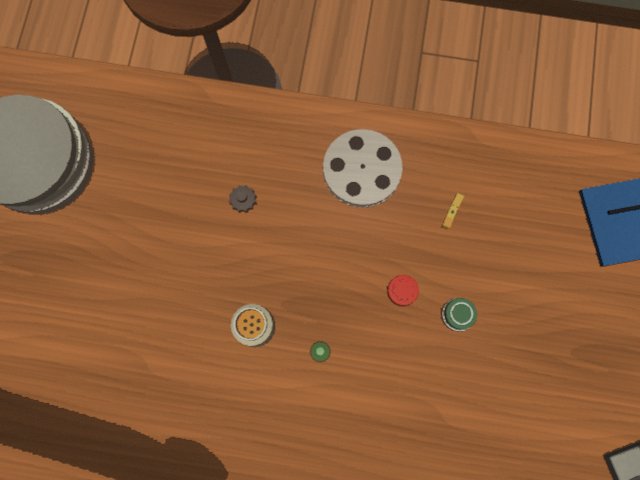

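The stacked lids (green cap with white ring, bright rim below) are at scene (171,225) and top (460,314). The red lookalike is at top (403,290), and the green stopper at top (320,351) has no ring and is too small. The tin with its orange block is at scene (375,165) and top (252,325).

```bash
cat > h.py <<'E'
from bench import *
import cv2,numpy as np
from scipy.spatial.transform import Rotation as Rn
def ray(c,u,v,fish=False):
    K=c["intrinsics"]; x=(u-K[0,2])/K[0,0]; y=(v-K[1,2])/K[1,1]
    if fish:
        r=np.hypot(x,y); d=np.array([x/r*np.sin(r),y/r*np.sin(r),np.cos(r)]) if r>1e-9 else np.array([0,0,1.])
    else: d=np.array([x,y,1.])
    R=np.array(c["R"]); return -R.T@c["t"], R.T@d
def onplane(c,u,v,z,fish=False):
    o,d=ray(c,u,v,fish); return o+d*(z-o[2])/d[2]
def blob(m,roi=None):
    """largest contour: ellipse centre, axes, area"""
    m=m.astype(np.uint8)*255
    if roi: k=np.zeros_like(m); x0,y0,x1,y1=roi; k[y0:y1,x0:x1]=255; m&=k
    cs,_=cv2.findContours(m,cv2.RETR_EXTERNAL,cv2.CHAIN_APPROX_NONE)
    c=max(cs,key=cv2.contourArea); return cv2.fitEllipse(cv2.convexHull(c)),cv2.contourArea(c)
def down(a):  # tool pointing down, tool y along world angle a
    y=np.array([np.cos(a),np.sin(a),0]); z=np.array([0,0,-1.]); x=np.cross(y,z)
    return Rn.from_matrix(np.c_[x,y,z]).as_rotvec()
E
python3 - <<'E'
from h import *
rois={"top":dict(cap=(430,285,490,345),tin=(225,295,280,350),red=(380,270,425,312),stop=(300,335,340,370)),
"scene":dict(cap=(145,200,200,250),tin=(350,130,400,170),red=(215,215,262,255),stop=(290,155,320,190))}
for n in rois:
    bgr=cv2.imread(f"pics/{n}0.png"); c=calibration(n); h=cv2.cvtColor(bgr,cv2.COLOR_BGR2HSV); H,S,V=[h[:,:,i].astype(int) for i in range(3)]
    gr=(H>40)&(H<95)&(S>70); white=(S<60)&(V>120)
    wood=(H<25)&(S>90)
    for k,m,z in [("cap",gr,.038),("cap",~wood,.02),("tin",(H<18)&(S>170)&(V>150),.054),("tin",~wood,.07),("red",(H<8)&(S>200),.02),("stop",gr,.02)]:
        e,a=blob(m,rois[n][k]); p=onplane(c,*e[0],z); print(n,k,np.round(e[0],1),np.round(e[1],1),a,np.round(p,4))
    b=bgr[rois[n]["cap"][1]-15:rois[n]["cap"][3]+15, rois[n]["cap"][0]-15:rois[n]["red"][2] if n=="scene" else rois[n]["cap"][2]+15]
    t=bgr[rois[n]["tin"][1]-15:rois[n]["tin"][3]+35, rois[n]["tin"][0]-15:rois[n]["tin"][2]+15]
    f=lambda i:cv2.resize(i,(390,290),interpolation=cv2.INTER_CUBIC)
    row=np.hstack([f(b),f(t)]); out=row if n=="top" else np.vstack([out,row])
cv2.imwrite("pics/crop1.png",out)
K=calibration("wrist"); print(K["intrinsics"],K["t"]); 
R=Rn.from_rotvec(get_tool_rot()).as_matrix(); co=-K["R"].T@K["t"]; print("cam in tool",R.T@(co-get_position()),K["R"]@R)
E
```

```text
top cap [460.7 313.2] [29.7 31. ] 685.5 [ 0.5596 -0.2238  0.038 ]
top cap [458.9 314. ] [33.1 34.7] 866.5 [ 0.5599 -0.2246  0.02  ]
top tin [250.1 323.6] [26.1 27.7] 222.5 [0.4805 0.1375 0.054 ]
top tin [252.2 325. ] [41.7 43.5] 1367.0 [0.4779 0.1314 0.07  ]Traceback (most recent call last):
  File "<stdin>", line 9, in <module>
  File "h.py", line 17, in blob
    c=max(cs,key=cv2.contourArea); return cv2.fitEllipse(cv2.convexHull(c)),cv2.contourArea(c)
ValueError: max() iterable argument is empty
```

```bash
python3 - <<'E'
from h import *
rois={"top":dict(cap=(430,285,490,345),tin=(225,295,280,350)),
"scene":dict(cap=(145,200,200,250),tin=(350,130,400,158))}
for n in rois:
    bgr=cv2.imread(f"pics/{n}0.png"); c=calibration(n); h=cv2.cvtColor(bgr,cv2.COLOR_BGR2HSV); H,S,V=[h[:,:,i].astype(int) for i in range(3)]
    gr=(H>40)&(H<95)&(S>70); wood=(H<25)&(S>90)
    for k,m,z in [("cap",gr,.038 if n=="top" else .028),("cap",~wood,.02),("tin",~wood,.058 if n=="top" else .08)]:
        e,a=blob(m,rois[n][k]); p=onplane(c,*e[0],z); print(n,k,np.round(e[0],1),np.round(e[1],1),a,np.round(p,4))
    def f(k):
        x0,y0,x1,y1=rois[n][k]; return cv2.resize(bgr[y0-12:y1+25,x0-12:x1+12],(390,290),interpolation=cv2.INTER_CUBIC)
    row=np.hstack([f("cap"),f("tin")]); out=row if n=="top" else np.vstack([out,row])
    if n=="top":
        for nm,u,v,z in [("red",403,290,.02),("stop",320,351,.03),("reel",363,167,.02),("knob",243,199,.02)]: print(nm,onplane(c,u,v,z))
cv2.imwrite("pics/crop1.png",out)
K=calibration("wrist"); print(K["intrinsics"]); 
R=Rn.from_rotvec(get_tool_rot()).as_matrix(); co=-K["R"].T@K["t"]; print("cam in tool",R.T@(co-get_position()),K["R"]@R)
print(get_t())
E
```

```text
top cap [460.7 313.2] [29.7 31. ] 685.5 [ 0.5596 -0.2238  0.038 ]
top cap [458.9 314. ] [33.1 34.7] 866.5 [ 0.5599 -0.2246  0.02  ]
top tin [252.2 325. ] [41.7 43.5] 1367.0 [0.4785 0.1329 0.058 ]
red [ 0.5864556  -0.11961862  0.02      ]
stop [0.45468041 0.01068059 0.03      ]
reel [ 0.80576384 -0.01320016  0.02      ]
knob [0.70710629 0.19863439 0.02      ]
scene cap [170.1 222.9] [31.2 36.1] 835.5 [ 0.5604 -0.2241  0.028 ]
scene cap [171.1 225.5] [37.  39.1] 1074.5 [ 0.5585 -0.2244  0.02  ]
scene tin [376.1 154.6] [39.2 40.2] 668.5 [0.5066 0.1272 0.08  ]
[[371.64829954   0.         319.28041635]
 [  0.         371.64829954 241.35890924]
 [  0.           0.           1.        ]]
cam in tool [ 0.0661174  -0.00039723  0.03095098] [[ 4.58427017e-04  9.99999890e-01 -9.50557133e-05]
 [-9.65277350e-01  4.17678158e-04 -2.61226842e-01]
 [-2.61226773e-01  2.11508569e-04  9.65277436e-01]]
0.1
```

View pics/crop1.png

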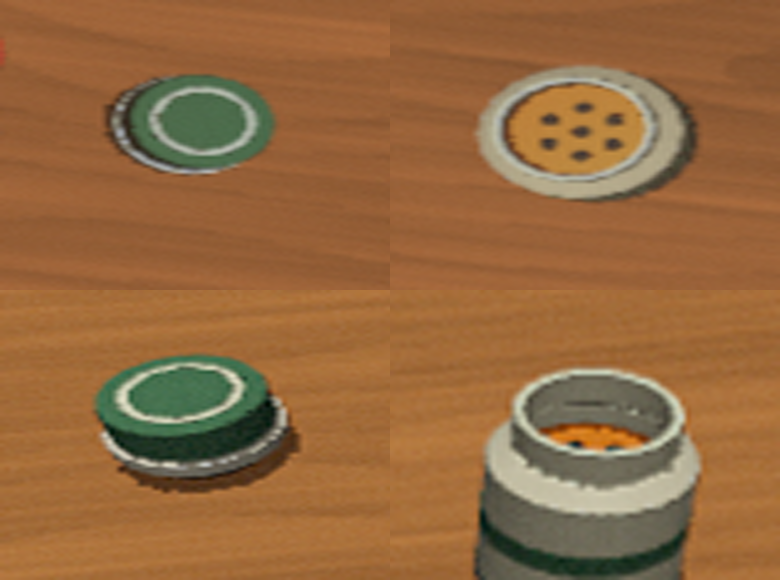

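The crops confirm it: the left pair is the green cap with a white ring on a bright rim, and the right pair is the open tin with the orange block. Lids are at (0.560,-0.224), agreeing across both views. Tin is about (0.48,0.133), which I'll refine with the wrist camera.

```bash
python3 - <<'E'
from h import *
a=np.pi/2
for p in [[.48,.133,.33],[.56,-.224,.288],[.56,-.224,.16],[.48,.133,.24]]:
    q=inverse_kinematics(p,down(a)); print(None if q is None else np.round(q,2))
    q=inverse_kinematics(p,down(a+np.pi)); print("  ",None if q is None else np.round(q,2))
move_pose([.48,.133,.33],down(a)); print(get_t(),get_position())
c=calibration("wrist"); im=camera("wrist"); cv2.imwrite("pics/w_tin.png",im[:,:,::-1]); np.savez("w_tin.npz",p=get_position(),**{k:c[k] for k in("R","t","intrinsics")})
move_pose([.56,-.224,.288],down(a)); print(get_t(),get_position())
c=calibration("wrist"); im=camera("wrist"); cv2.imwrite("pics/w_lid.png",im[:,:,::-1]); np.savez("w_lid.npz",p=get_position(),**{k:c[k] for k in("R","t","intrinsics")})
cv2.imwrite("pics/w_both.png",np.vstack([cv2.imread("pics/w_tin.png")[100:400],cv2.imread("pics/w_lid.png")[100:400]]))
E
```

```text
[-0.09  0.31 -0.27  2.    0.11  0.85  1.15]
   [-0.53  0.3   0.24  2.01 -0.09  0.84 -1.81]
[ 0.27  0.52  0.09  1.78 -0.06  0.84  1.96]
   [-0.09  0.58  0.57  1.79 -0.4   0.88 -0.91]
[ 0.41  0.71 -0.1   1.81  0.11  0.62  1.82]
   [ 0.02  0.76  0.42  1.82 -0.48  0.66 -0.85]
[-0.09  0.46 -0.28  2.05  0.21  0.66  1.06]
   [-0.51  0.45  0.23  2.07 -0.17  0.64 -1.75]
2.075 [0.48001651 0.1341113  0.33022253]
3.5 [ 0.56059197 -0.22186437  0.28811362]
```

View pics/w_both.png

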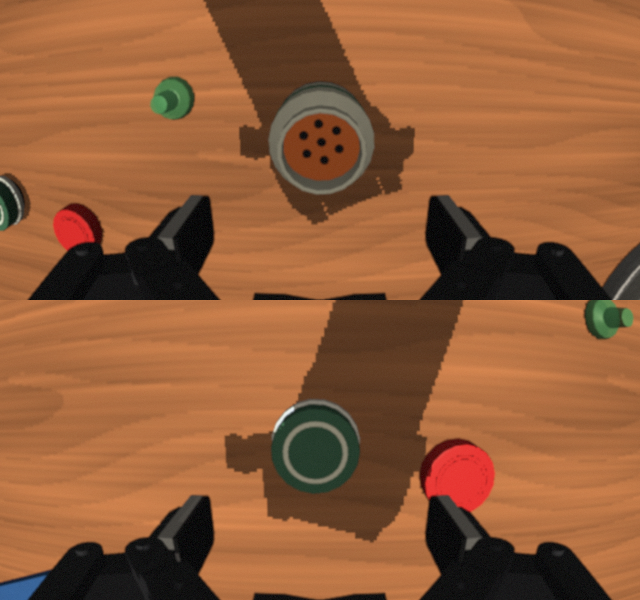

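Top half: tin mouth around (321,245 full-frame). Bottom half: lids, with the white ring around (315,552-300+100≈352). I'll enlarge both to pick the right edges.

```bash
python3 - <<'E'
import cv2,numpy as np
a=cv2.imread("pics/w_tin.png")[175:305,255:385]; b=cv2.imread("pics/w_lid.png")[190:320,250:380]
f=lambda i:cv2.convertScaleAbs(cv2.resize(i,(400,400),interpolation=cv2.INTER_CUBIC),alpha=1.5)
cv2.imwrite("pics/crop2.png",np.hstack([f(a),f(b)]))
hsv=cv2.cvtColor(cv2.imread("pics/w_tin.png"),cv2.COLOR_BGR2HSV)
print("col321",[(r,*map(int,hsv[r,321])) for r in range(178,302,3)]); print("row250",[(x,*map(int,hsv[255,x])) for x in range(262,382,3)])
h2=cv2.cvtColor(cv2.imread("pics/w_lid.png"),cv2.COLOR_BGR2HSV); print("lid col",[(r,*map(int,h2[r,315])) for r in range(196,300,3)])
E
```

```text
col321 [(178, 12, 160, 91), (181, 15, 108, 66), (184, 38, 35, 58), (187, 35, 41, 69), (190, 22, 48, 95), (193, 23, 44, 122), (196, 24, 44, 123), (199, 26, 43, 120), (202, 26, 43, 118), (205, 26, 40, 96), (208, 22, 38, 100), (211, 23, 44, 128), (214, 9, 171, 130), (217, 10, 196, 133), (220, 11, 186, 92), (223, 7, 127, 26), (226, 9, 176, 61), (229, 10, 197, 128), (232, 10, 195, 131), (235, 11, 200, 129), (238, 8, 178, 63), (241, 90, 91, 14), (244, 6, 75, 17), (247, 11, 202, 110), (250, 10, 206, 129), (253, 11, 202, 129), (256, 9, 203, 93), (259, 10, 153, 30), (262, 8, 177, 65), (265, 11, 201, 127), (268, 11, 202, 129), (271, 11, 201, 128), (274, 11, 202, 129), (277, 10, 204, 129), (280, 11, 133, 102), (283, 21, 45, 80), (286, 26, 48, 80), (289, 24, 38, 94), (292, 24, 42, 127), (295, 14, 145, 79), (298, 12, 165, 74), (301, 13, 165, 82)]
row250 [(262, 12, 162, 82), (265, 12, 156, 106), (268, 12, 154, 119), (271, 18, 60, 98), (274, 25, 41, 105), (277, 23, 44, 116), (280, 24, 43, 118), (283, 16, 74, 72), (286, 10, 196, 125), (289, 10, 195, 128), (292, 10, 198, 130), (295, 10, 202, 130), (2
[... 558 characters left out ...]
2, 159, 82)]
lid col [(196, 12, 157, 91), (199, 13, 67, 92), (202, 20, 31, 124), (205, 60, 37, 48), (208, 71, 99, 44), (211, 70, 96, 61), (214, 69, 96, 61), (217, 69, 99, 59), (220, 60, 51, 70), (223, 25, 42, 133), (226, 30, 41, 106), (229, 69, 101, 58), (232, 66, 89, 57), (235, 69, 102, 60), (238, 65, 106, 58), (241, 67, 91, 59), (244, 69, 99, 59), (247, 68, 85, 60), (250, 69, 106, 58), (253, 67, 92, 58), (256, 69, 91, 59), (259, 66, 84, 58), (262, 67, 90, 62), (265, 69, 98, 60), (268, 69, 99, 59), (271, 67, 94, 60), (274, 69, 98, 60), (277, 67, 88, 61), (280, 26, 42, 127), (283, 36, 41, 100), (286, 70, 100, 61), (289, 70, 107, 57), (292, 55, 75, 58), (295, 13, 152, 87), (298, 11, 154, 91)]
```

View pics/crop2.png

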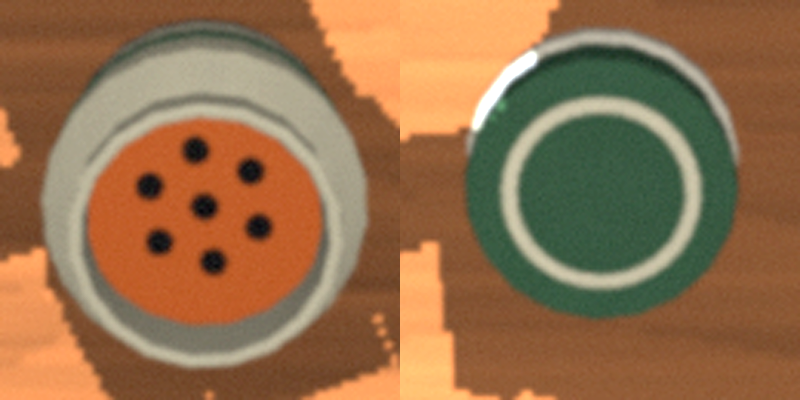

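Left crop: mouth rim, centre about (322,251) full-frame and slightly rotated shading. Right crop: ring centre about (315,253). Now I'll fit both and compute positions.

```bash
cat >> h.py <<'E'
def ring(bgr,roi):
    """white ring on the cap: outer ellipse"""
    h=cv2.cvtColor(bgr,cv2.COLOR_BGR2HSV); g=((h[...,0]>55)&(h[...,0]<85)&(h[...,1]>70)&(h[...,2]>25)).astype(np.uint8)
    k=np.zeros_like(g); k[roi[1]:roi[3],roi[0]:roi[2]]=1; g&=k
    g=cv2.morphologyEx(g,cv2.MORPH_OPEN,np.ones((3,3),np.uint8))
    cs,hi=cv2.findContours(g,cv2.RETR_CCOMP,cv2.CHAIN_APPROX_NONE)
    holes=[c for c,x in zip(cs,hi[0]) if x[3]>=0]; c=max(holes,key=cv2.contourArea)
    o=max(cs,key=cv2.contourArea); return cv2.fitEllipse(c),cv2.fitEllipse(o)
E
python3 - <<'E'
from h import *
im=cv2.imread("pics/w_tin.png"); h=cv2.cvtColor(im,cv2.COLOR_BGR2HSV)
m=(~((h[...,1]<75)&(h[...,2]>104))).astype(np.uint8)
n,l=cv2.connectedComponents(m,connectivity=4); r=(l==l[250,325]).astype(np.uint8)
cs,_=cv2.findContours(r,cv2.RETR_EXTERNAL,cv2.CHAIN_APPROX_NONE); c=max(cs,key=cv2.contourArea); e=cv2.fitEllipse(cv2.convexHull(c))
print(e,cv2.boundingRect(c))
D=np.load("w_tin.npz"); t=onplane(D,*e[0],.08,True); print("tin",t,"rel tool",t[:2]-D["p"][:2])
w=[onplane(D,e[0][0]+s*e[1][1]/2,e[0][1],.08,True) for s in(-1,1)]; print("dia",np.linalg.norm(w[1]-w[0]))
i,o=ring(cv2.imread("pics/w_lid.png"),(255,190,380,320)); print(i,o)
D=np.load("w_lid.npz"); t=onplane(D,*i[0],.038,True); print("lid",t,"rel",t[:2]-D["p"][:2])
print(get_t(),get_position())
E
```

```text
((321.1796875, 251.048828125), (77.28619384765625, 80.94062805175781), 88.10618591308594) (281, 213, 81, 77)
tin [0.47938233 0.13519657 0.08      ] rel tool [-0.00060847  0.00104629]
dia 0.05004220118321097
((314.881591796875, 252.1132354736328), (66.0925521850586, 68.63116455078125), 94.61920928955078) ((315.08563232421875, 248.94252014160156), (84.6730728149414, 85.41621398925781), 12.947145462036133)
lid [ 0.56060879 -0.22445136  0.038     ] rel [-9.3415419e-05 -2.8854879e-03]
3.55 [ 0.5607022  -0.22156587  0.2882164 ]
```

```bash
python3 - <<'E'
from h import *
print(get_t(),get_position(),get_ft_force())
sleep(.3); print(get_position())
gripper_to(.076,30); print(get_opening())
line_to([.5606,-.2244,.25]); print(get_t(),get_position(),Rn.from_rotvec(get_tool_rot()).as_matrix().round(4).tolist()); sleep(.2); print(get_position())
c=calibration("wrist"); im=camera("wrist"); cv2.imwrite("pics/w_lid2.png",im[:,:,::-1])
i,o=ring(im[:,:,::-1].copy(),(220,180,420,400)); t=onplane(c,*i[0],.038,True); print("lid",i,t,"rel",t[:2]-get_position()[:2])
E
```

```text
3.55 [ 0.5607022  -0.22156587  0.2882164 ] [ 0.28484455 -0.13484961  0.40611462]
[ 0.56020719 -0.22326752  0.28815586]
0.07612537638140679
4.5083 [ 0.5602586  -0.22431108  0.24935604] [[-1.0, 0.0001, -0.0018], [0.0001, 1.0, 0.0007], [0.0018, 0.0007, -1.0]]
[ 0.56113935 -0.22460127  0.25109939]
lid ((320.3022766113281, 270.82366943359375), (76.1282730102539, 80.54420471191406), 89.85077667236328) [ 0.56040877 -0.22444335  0.038     ] rel [-0.00065412  0.00012931]
```

```bash
cat >> h.py <<'E'
def pos(n=10): return np.mean([get_position() for _ in range(n)],0)
E
python3 - <<'E'
from h import *
gripper_to(.070,30)
L=[.5605,-.2244]
line_to(L+[.180],v=.15)
hit=line_to(L+[.150],v=.025,until_force=4); sleep(.1); z=pos()[2]; print(hit,get_t(),pos(),pos(),get_ft_force())
if hit:
    line_to(L+[z+.005],v=.05); gripper_to(.05,40); print(get_t(),get_opening(),get_finger_force(),pos(),get_ft_force())
E
```

```text
True 6.3917 [ 0.56051949 -0.2244133   0.16579862] [ 0.56051949 -0.2244133   0.16579862] [-0.86838087  1.30886973  5.9566021 ]
6.9083 0.05884970350981848 41.882089376449585 [ 0.56046552 -0.22436749  0.17103502] [-1.38215864  0.74400444  5.12562415]
```

```bash
python3 - <<'E'
from h import *
L=[.5605,-.2244]
line_to(L+[.201],v=.06); sleep(.2); print(get_t(),pos(),get_ft_force(),get_opening(),get_finger_force())
c=calibration("wrist"); im=camera("wrist")[:,:,::-1].copy(); s=camera("scene")[:,:,::-1].copy()
i,o=ring(im,(200,180,440,470)); p=pos(); t=onplane(c,*i[0],.038+p[2]-.171,True); print(i,t-p)
cv2.imwrite("pics/g1.png",np.hstack([cv2.resize(im[150:450,170:470],(400,400)),cv2.resize(s[150:270,110:230],(400,400))]))
E
```

```text
7.7583 [ 0.56023915 -0.22430509  0.20055186] [-0.05972075 -0.22099834 -2.3721534 ] 0.05787953177380215 43.23134779930115Traceback (most recent call last):
  File "<stdin>", line 5, in <module>
  File "h.py", line 28, in ring
    o=max(cs,key=cv2.contourArea); return cv2.fitEllipse(c),cv2.fitEllipse(o)
                                          ~~~~~~~~~~~~~~^^^
cv2.error: OpenCV(4.12.0) /io/opencv/modules/imgproc/src/shapedescr.cpp:361: error: (-201:Incorrect size of input array) There should be at least 5 points to fit the ellipse in function 'fitEllipseNoDirect'
```

```bash
python3 - <<'E'
from h import *
c=calibration("wrist"); im=camera("wrist")[:,:,::-1].copy(); s=camera("scene")[:,:,::-1].copy()
cv2.imwrite("pics/w_grip.png",im); np.savez("w_grip.npz",p=pos(),**{k:c[k] for k in("R","t","intrinsics")})
cv2.imwrite("pics/g1.png",np.hstack([cv2.resize(im[150:450,170:470],(400,400)),cv2.resize(s[150:270,110:230],(400,400))]))
E
```

```text
(no output)
```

View pics/g1.png

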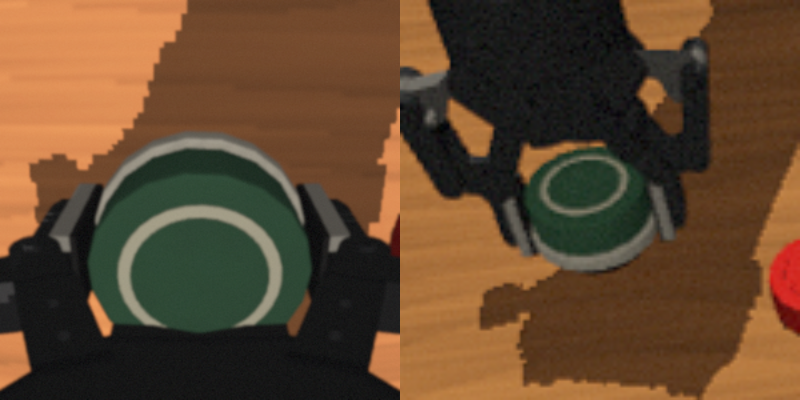

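Both lids are held level, with the pads on the bright rim and the ring centred between the fingers (about x=320 full-frame). The load reads 2.4 N, which matches both lids. Moving to the tin.

```bash
python3 - <<'E'
from h import *
T=[.4794,.1352]; R=down(np.pi/2)
line_to([.5605,-.2244,.30],v=.15)
move_pose(T+[.31],R); line_to(T+[.265],v=.08); sleep(.4)
print(get_t(),pos(),get_ft_force(),get_opening())
s=camera("scene")[:,:,::-1].copy(); w=camera("wrist")[:,:,::-1].copy()
cv2.imwrite("pics/g2.png",np.hstack([cv2.resize(s[100:220,315:435],(400,400),interpolation=cv2.INTER_CUBIC),cv2.resize(w[150:450,170:470],(400,400))]))
E
```

```text
11.2583 [0.47949785 0.13522053 0.26528752] [ 0.3108987  -0.27289768 -2.18224577] 0.05825864824399573
```

View pics/g2.png

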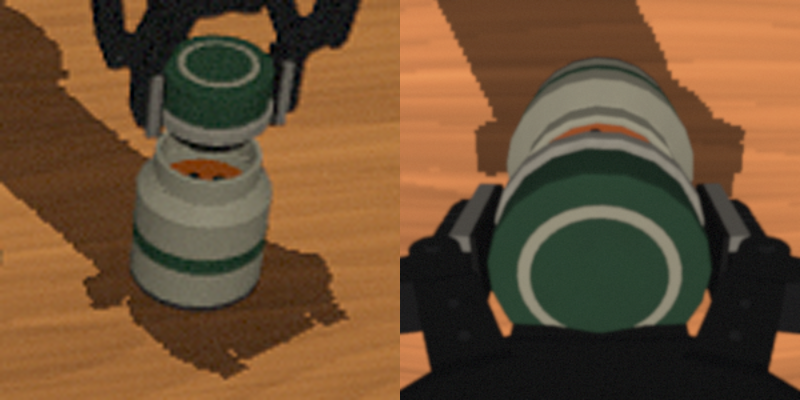

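The lid is aligned over the mouth: in the wrist view it is concentric left to right, and in the scene view it sits on the tin's axis. Lowering gently.

```bash
python3 - <<'E'
from h import *
T=[.4794,.1352]
line_to(T+[.255],v=.05)
hit=line_to(T+[.236],v=.015,until_force=4); sleep(.15)
print(hit,get_t(),pos(),get_ft_force(),get_torque(),get_opening())
E
```

```text
True 12.7417 [0.47938936 0.13523193 0.24126978] [ 0.285116   -0.02904196  5.63401955] [-0.08605268  0.0771402   0.05301606] 0.05869178479571152
```

Vent lid home: TCP z is 0.2413 against 0.241 predicted, where a plug caught on the rim would read 0.251. Releasing and regripping the cap.

```bash
python3 - <<'E'
from h import *
T=[.4794,.1352]
gripper_to(.072,30); sleep(.1); print(get_t(),get_opening(),get_finger_force(),get_ft_force(),pos())
line_to(T+[.262],v=.06); sleep(.3); print(pos(),get_ft_force())
s=camera("scene")[:,:,::-1].copy(); w=camera("wrist")[:,:,::-1].copy()
cv2.imwrite("pics/g3.png",np.hstack([cv2.resize(s[100:220,315:435],(400,400),interpolation=cv2.INTER_CUBIC),cv2.resize(w[150:450,170:470],(400,400))]))
E
```

```text
13.1333 0.07221172404273757 0.0 [-0.16715938  0.33351642  0.68993912] [0.47860629 0.1348843  0.24029012]
[0.47925672 0.13516301 0.26173583] [ 0.34741134  0.21093187 -0.86816721]
```

View pics/g3.png

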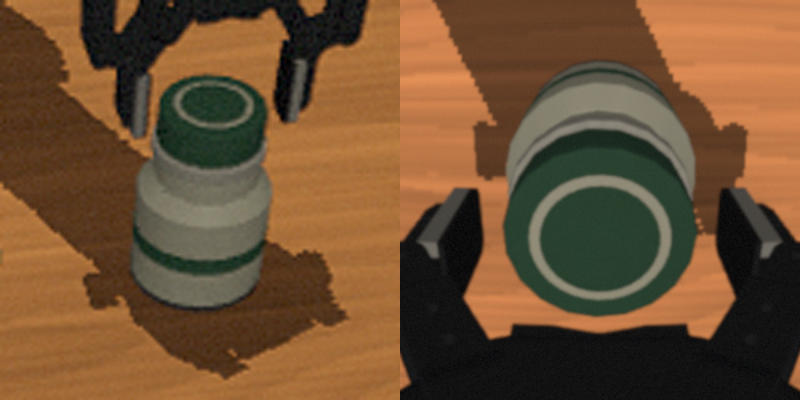

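The vent lid sits flush on the neck with the cap level on it, and the cap is centred between the pads (ring centre x=200 in the crop), with the tips above the rim. Gripping the cap and lifting.

```bash
python3 - <<'E'
from h import *
T=[.4794,.1352]
f0=get_ft_force(); gripper_to(.045,30); sleep(.1); print(get_t(),get_opening(),get_finger_force(),f0,get_ft_force(),pos())
p=pos()
line_to([p[0],p[1],p[2]+.015],v=.03); line_to(T+[.262+.103],v=.08); sleep(.5)
print(get_t(),pos(),get_ft_force(),get_opening(),get_finger_force())
s=camera("scene")[:,:,::-1].copy(); w=camera("wrist")[:,:,::-1].copy()
cv2.imwrite("pics/g4.png",np.hstack([cv2.resize(s[60:220,295:455],(400,400),interpolation=cv2.INTER_CUBIC),cv2.resize(w[150:450,170:470],(400,400))]))
E
```

```text
14.4333 0.05461420625151612 31.344736218452454 [ 0.50959975  0.36821803 -0.32344567] [-0.91568826 -0.30512163  2.76106179] [0.47943036 0.13524748 0.26215113]
16.8417 [0.47937832 0.13522426 0.36492409] [-0.13036893  0.03773936 -1.78763119] 0.05490698036771952 31.8527090549469
```

View pics/g4.png

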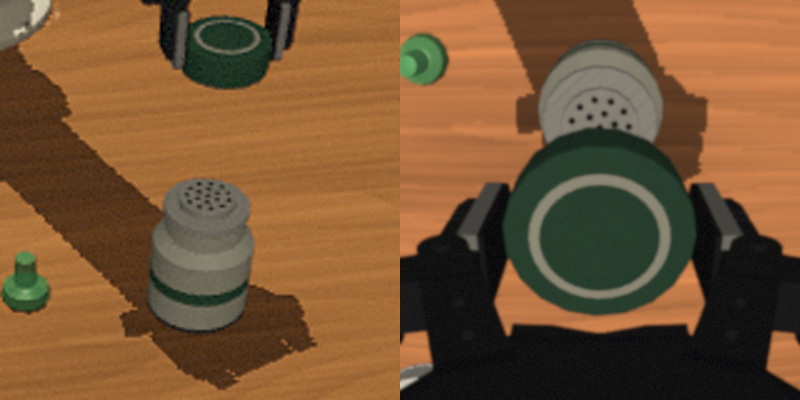

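The cap is held level and alone above the tin, and the perforated vent lid is seated flush and undisturbed. Handing in.

```bash
python3 -c "
from bench import *
print(get_t()); print(sign_off())"
```

```text
16.9417
the job is handed in; nothing more can be done
None
```

The vent lid is seated in the tin, the green cap is held level about 10 cm above it, the tin stands where it was, and the job was handed in at 16.9 s.

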